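Collapse the empty piston refills and reject the jammed one

ROBOT

A 6-joint arm with a two-finger parallel gripper is mounted at the origin on the work surface. World frame = base frame: x ahead of the robot, y to its left, z up, the work surface at z = 0. Lengths are in mm, angles in rad, forces in N, time in s.
With the tool pointing down it reaches from about 275 to 1000 mm from the base axis. Payload 8.4 kg.
Tool frame: the origin (TCP) lies at the very end of the fingers, on their centre line; the grasp point (between the pads) lies 19 mm behind it; x points along the fingers, y is the direction in which the jaws open and shut, and the axes are right-handed (so a half turn about x gives the same grasp; the last joint's range is limited). The gripper opens to 85 mm and grips with 20 to 120 N. Pads are 22 mm wide; open, the fingers measure 114 mm over their backs; the gripper's body (76 mm by 85 mm) begins 54 mm behind the grasp point. The pads swing forward as they close: fully open they stand 13 mm farther back than shut.
Start: joints at [1.216, 0.353, 1.633, -0, 1.155, -0.002], TCP at [215.953, 586.509, 231.281] pointing down, gripper open.
Joint ranges: [-2.63, 2.63], [-0.92, 2.1], [0.06, 2.66], [-1.3, 4.44], [0, 2.69], [-3.02, 3.02]. Speed limits (rad/s): [2.22, 2.22, 2.79, 3.14, 3.14, 3.14].

INTERFACE

Orientations are given as [roll, pitch, yaw] about the fixed x, y, z axes, in that order (R = Rz(yaw) Ry(pitch) Rx(roll)).
In Python, from rig import r, grab_frame, camera_params, sign_off gives the robot as it stands.
- The arm moves only by the tool drive_tool, never from a script. Its argument "rows" is one flat list of numbers, 7 for each row, row after row: the shift along the tool's x, y, z in mm, then the turn, a rotation vector about the tool's x, y, z in degrees, then the opening in per cent of the stroke, from 0 (shut) to 100 (fully open). In form: [x, y, z, rx, ry, rz, fingers, x, y, z, rx, ry, rz, fingers, ...]. A call has 1 to 10 rows; each row is the pose to reach, as a shift and turn from the pose measured when the call began, along the tool's axes at that moment; what a row does not reach only later rows make up. A row lasts 1/8 s, in which the tool goes at most 62.5 mm and 10.7 degrees, less where a joint would pass 70% of its speed; a pose out of reach is approached as far as the arm can. A call with a gripper value outside its range is refused whole. The fingers move at their own pace and stop on an object; "newtons" is the grip in N (left out, the last holds). Time passes only in rows, so rows that repeat a pose let the fingers close. It gives the time, the measured TCP pose, the force and the opening at its end, in the units of the state.
- r.sense(): the state, without advancing time (a new reading comes with each control period).
- grab_frame(name): name is "side" or "top" or "wrist"; returns the picture (384x512x3 uint8, red, green, blue); there is no depth.
- camera_params(name): a dict with "vertical_fov" (degrees; the focal length in pixels is half the picture's height over the tangent of half this angle, whatever the lens; pixels are square), "cx", "cy" (the principal point, pixels), "pose" (4x4, takes a point from camera to world coordinates); the wrist camera has in their place "tool_from_camera" (4x4, takes a point from camera to tool coordinates, whose origin is the TCP and whose axes are the tool frame's). Camera axes: x right, y down, z forward; pixel columns grow to the right and rows downward; lengths in mm; the calibration is good to about 2 mm. A picture is of the moment at which its call begins: read the wrist's pose just before it. camera_params takes no time and is no camera call.
- sign_off(): hands the job in, once; it reports no verdict.
The state is a dict: "clock": time; "qpos": joint angles; "qvel": joint speeds; "joint_efforts": joint torques, N m; "eef_pos": TCP position; "tcp_rot": TCP orientation; "contact_force": force on the tool from outside, world axes, zero at the start; "wrist_torque": the same for the moment, N m; "opening": opening from 0.0 (shut) to 1.0 (fully open).
Only numpy, scipy, OpenCV 4.12 (cv2) and the standard library are available. Lean on these libraries where they do the work, as an engineer would, in place of code of your own. Each camera call takes 0.05 s, during which the arm holds its last target.

TASK

Two empty glue refills stand upright in the metal stand on the desk, their pistons pulled out, and one of them is jammed. Push each piston gently down: the sound one goes fully home, and that refill stays standing in the stand; the other stiffens part-way, so push it until you feel the resistance rise, do not force it, and then stand that refill upright in the empty wooden tray. Leave the mug, the book and the bottle where they are.

Things in the scene. Friction and masses are not known exactly. Their poses are not given: they have to be found in the camera images.
- refill_a: Upright white plastic refill, loose, about 0.25 kg. Origin: centre of its underside, z up its axis. Foot disc 44 mm across, 6 mm high, then a round barrel 36 mm across to a flat top at 100 mm; the piston rod comes out of the top. It lifts straight out of its socket in the stand. Grip it across the barrel just below the top, the fingers passing either side of the piston's thumb cap.
- refill_b: Second refill, the same in every visible way as refill_a, in the other socket. Which of the two is jammed changes from run to run and cannot be seen.
- piston_a: Piston of refill_a: rod 10 mm across with a collar disc 24 mm across. Origin: underside of the collar, z up. Over it a flat thumb cap 28 mm across, top 12 mm above the origin, on a stiff spring (3 N/mm, 6 mm travel). Starts 126 to 130 mm above the refill's origin, slides down to 100 mm, collar flush on the barrel (fully home), stays where left. Never press it with over 15 N.
- piston_b: Piston of refill_b, same as piston_a; exactly one of the two is jammed. A sound piston has a steady drag of about 3 N until it stops dead at home. The jammed one has this drag at first; then, 12 to 16 mm down its 30 mm stroke (118 to 114 mm above the refill's origin), it meets something that adds about 1.4 N per further mm of the cap's travel; let go, it springs back a little.
- stand: Fixed aluminium block, 90 mm in its x, 210 mm in its y, 18 mm high, origin at the centre of its underside. Two round sockets 48 mm wide and 12 mm deep at 55 mm either side of the centre along its y; the refills' undersides rest 6 mm above the stand's underside.
- tray: Fixed open tray of light wood, empty, 130 by 130 mm outside, walls 5 mm thick and 30 mm high, inner floor 5 mm above its origin (centre of the underside).
- mug: White mug, 76 mm across, 90 mm high, handle to its y; origin at the centre of its underside. Bystander.
- book: Blue hardback book lying flat, 150 by 210 mm, 28 mm thick; origin at the centre of its underside. Bystander.
- bottle: Pink plastic bottle, 64 mm across, 190 mm high; origin at the centre of its underside. Bystander.
Not all that is in view belongs to the job. There is more than one size of the tray; the one meant has the size given above.

How it is judged (in metres and radians):
At the end, for the whole second after the job is handed in: One refill upright (0.1 rad) within 12 mm of its start in the stand, piston within 2.5 mm of home; the other upright (0.15 rad), at rest on the tray floor within 42 mm of its centre along each side, piston pushed in to 105 to 122.5 mm above the refill's origin (((distance of refill_a from where it was at the start of the episode below 0.012 m and angle between refill_a's own z axis and vertical below 0.1 rad and z of piston_a in the frame of refill_a below 0.1025 m and z of piston_b in the frame of refill_b between 0.105 and 0.1225 m and angle between refill_b's own z axis and vertical below 0.15 rad and x of refill_b in the frame of tray between -0.042 and 0.042 m and y of refill_b in the frame of tray between -0.042 and 0.042 m and z of refill_b in the frame of tray below 0.012 m and linear speed of each of refill_b, refill_a below 0.02 m/s) or (distance of refill_b from where it was at the start of the episode below 0.012 m and angle between refill_b's own z axis and vertical below 0.1 rad and z of piston_b in the frame of refill_b below 0.1025 m and z of piston_a in the frame of refill_a between 0.105 and 0.1225 m and angle between refill_a's own z axis and vertical below 0.15 rad and x of refill_a in the frame of tray between -0.042 and 0.042 m and y of refill_a in the frame of tray between -0.042 and 0.042 m and z of refill_a in the frame of tray below 0.012 m and linear speed of each of refill_a, refill_b below 0.02 m/s))); the robot touches nothing.
It fails at once if a piston is pressed with more than 15 N (contact force between any of the fingers, the arm and piston_a above 15 N or contact force between any of the fingers, the arm and piston_b above 15 N).
It fails at once if the mug, the book or the bottle is moved by more than 20 mm (distance of any of mug, book, bottle from where it was at the start of the episode above 0.02 m).
It also fails if it takes over 61 s, if anything falls off the work surface, if the arm or the gripper's body presses on something with over 40 N, if the wrist force passes 120 N, or if a joint passes its speed limit or range.

## Working session

There is one attempt and no reset: what is moved stays moved. The work goes in short steps, Python scripts to look and compute and a tool call to move; the robot and the scene stay as the last step left them, time stands still between calls to the robot, and variables do not carry over. Pictures are saved under pics/ and viewed, and the job is handed in when it is done.

Besides the shell and the picture viewer there is one more tool, called by a JSON object that holds its "name" and its "arguments". drive_tool: Moves the arm, as the interface text tells. Its arguments: {"type":"object","properties":{"rows":{"type":"array","items":{"type":"number"}},"newtons":{"type":"number"}},"required":["rows"]}

```bash
ls; mkdir -p pics
python3 - <<'E'
from rig import r, grab_frame, camera_params
import cv2
print(r.sense())
for n in ("side","top","wrist"):
    cv2.imwrite(f"pics/{n}0.png",grab_frame(n)[:,:,::-1]); print(n,camera_params(n))
E
```

```text
pics
{'clock': 0.0, 'qpos': array([ 1.21562259e+00,  3.53668499e-01,  1.63412043e+00,  4.93799234e-05,
        1.15523872e+00, -2.38515432e-03]), 'qvel': array([ 6.63139507e-04, -7.03372438e-04,  7.75074607e-04, -1.31644423e-04,
       -5.21363229e-05,  1.43204678e-04]), 'joint_efforts': array([ 2.00885210e-03, -6.05253267e+01, -3.42074203e+01,  7.54795565e-05,
        9.28479829e-03,  7.20479829e-05]), 'eef_pos': array([215.75645266, 586.06417126, 230.5548527 ]), 'tcp_rot': array([-1.6046337 ,  1.56936062, -1.95744225]), 'contact_force': array([0.39091476, 0.5661404 , 0.10038097]), 'wrist_torque': array([0.00396533, 0.0118298 , 0.00292907]), 'opening': 1.0022290986045725}
side {'vertical_fov': 51.16650937783989, 'cx': 258.6723528522639, 'cy': 185.6141425590841, 'pose': array([[ 8.60742443e-01, -3.49918196e-01,  3.69702181e-01,
         1.34770951e+02],
       [-5.09040056e-01, -5.90513690e-01,  6.26236220e-01,
        -6.46916493e+02],
       [-8.17249230e-04, -7.27221312e-01, -6.86402575e-01,
         8.91977489e+02],
       [ 0.00000000e+00,  0.00000000e+00,  0.00000000e+00,
     
[... 217 characters left out ...]
9.99734423e-01,  6.08557262e-03,  2.22272116e-02,
         2.51586772e+01],
       [-2.29090022e-02, -1.57718402e-01, -9.87218356e-01,
         1.38202630e+03],
       [ 0.00000000e+00,  0.00000000e+00,  0.00000000e+00,
         1.00000000e+00]])}
wrist {'vertical_fov': 70.6985710738889, 'cx': 259.8539509575484, 'cy': 193.1038747981797, 'tool_from_camera': array([[ 5.87657632e-04, -3.24801277e-01,  9.45782103e-01,
        -1.42535910e+02],
       [ 9.99999564e-01, -4.96030951e-04, -7.91692779e-04,
        -5.29517226e-01],
       [ 7.26280021e-04,  9.45782155e-01,  3.24800843e-01,
        -8.38812809e+01],
       [ 0.00000000e+00,  0.00000000e+00,  0.00000000e+00,
         1.00000000e+00]])}
```

View pics/side0.png

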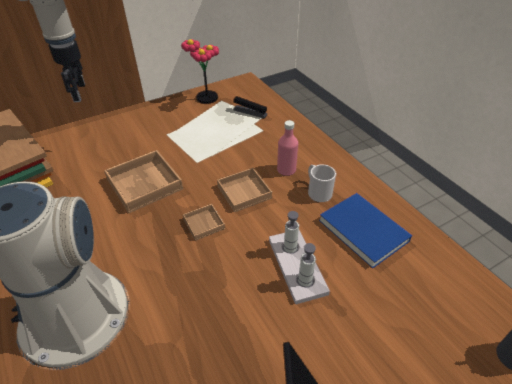

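View pics/top0.png

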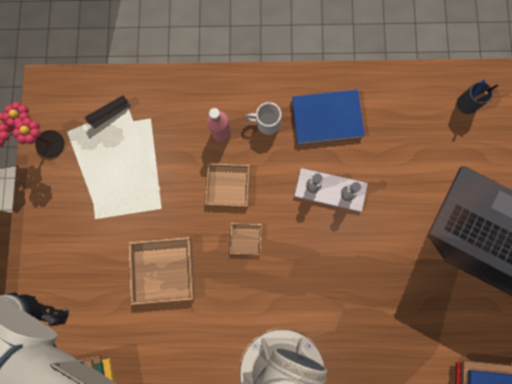

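View pics/wrist0.png

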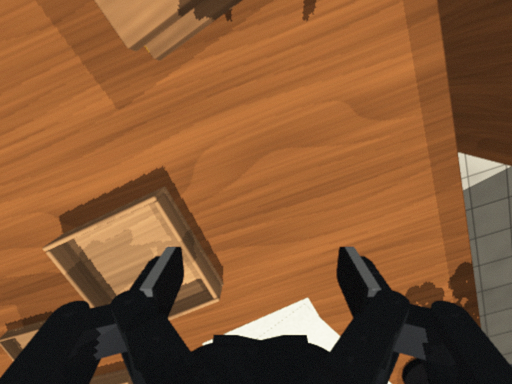

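```bash
cat > h.py <<'E'
import numpy as np, cv2
from scipy.spatial.transform import Rotation as R
from rig import r, grab_frame, camera_params
def tool_T(s=None):
    s=s or r.sense(); T=np.eye(4); T[:3,:3]=R.from_euler('xyz',s['tcp_rot']).as_matrix(); T[:3,3]=s['eef_pos']; return T
def cam(n,s=None):
    p=camera_params(n); f=192/np.tan(np.radians(p['vertical_fov'])/2)
    P=p['pose'] if 'pose' in p else tool_T(s)@p['tool_from_camera']
    return f,p['cx'],p['cy'],P
def ray(c,u,v):
    f,cx,cy,P=c; d=P[:3,:3]@np.array([(u-cx)/f,(v-cy)/f,1]); return P[:3,3],d/np.linalg.norm(d)
def at_z(c,u,v,z):
    o,d=ray(c,u,v); return o+d*(z-o[2])/d[2]
def proj(c,p):
    f,cx,cy,P=c; q=np.linalg.inv(P)@np.r_[p,1]; return np.array([cx+f*q[0]/q[2],cy+f*q[1]/q[2]])
def tri(obs):
    A=np.zeros((3,3));b=np.zeros(3)
    for c,u,v in obs:
        o,d=ray(c,u,v);M=np.eye(3)-np.outer(d,d);A+=M;b+=M@o
    return np.linalg.solve(A,b)
E
python3 - <<'E'
import cv2
a=cv2.imread('pics/top0.png');b=cv2.imread('pics/side0.png')
cv2.imwrite('pics/topc.png',cv2.resize(a[140:290,120:390],None,fx=2.9,fy=2.9,interpolation=cv2.INTER_CUBIC))
cv2.imwrite('pics/sidec.png',cv2.resize(b[140:310,170:350],None,fx=3.5,fy=3.5,interpolation=cv2.INTER_CUBIC))
E
```

```text
(no output)
```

View pics/topc.png

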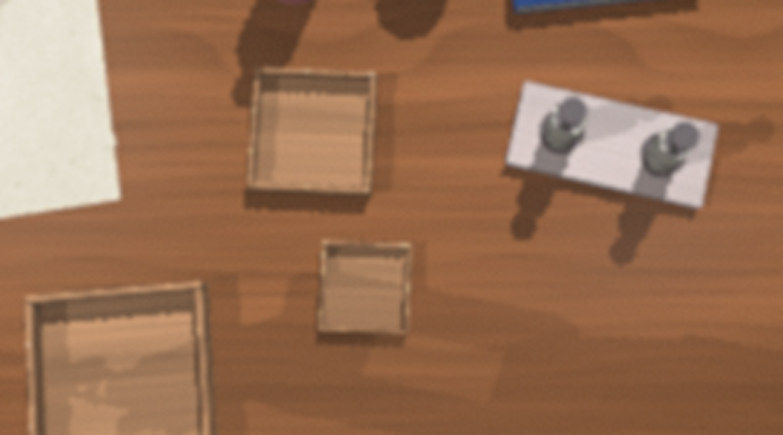

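View pics/sidec.png

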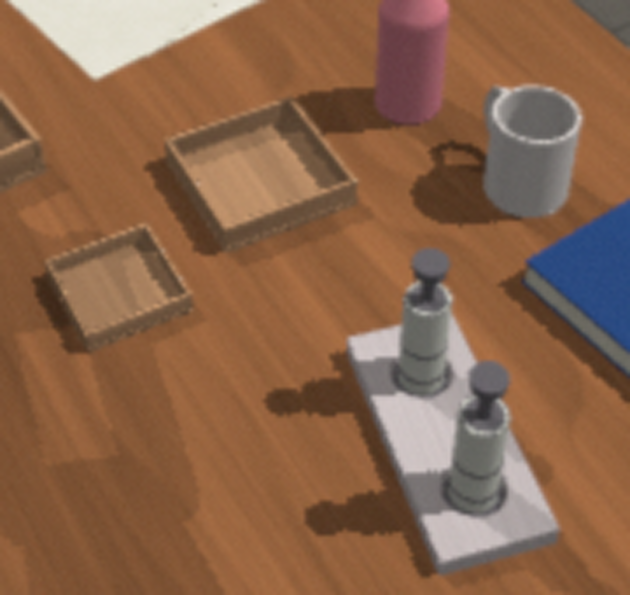

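Run:
```python
from h import *
np.set_printoptions(precision=1,suppress=True)
t=cam('top');s=cam('side')
ft=lambda x,y:((x+.5)/2.9+120-.5,(y+.5)/2.9+140-.5); fs=lambda x,y:((x+.5)/3.5+170-.5,(y+.5)/3.5+140-.5)
def quad(c,pts,z):
    q=np.array([at_z(c,*p,z)[:2] for p in pts]);e=np.roll(q,-1,0)-q
    print(q.mean(0),np.linalg.norm(e,axis=1),np.degrees(np.arctan2(e[:,1],e[:,0])))
quad(t,[ft(*p) for p in [(257,68),(375,72),(371,193),(248,189)]],30)
quad(s,[fs(*p) for p in [(166,147),(289,102),(356,184),(228,240)]],30)
quad(t,[ft(*p) for p in [(323,240),(411,243),(408,335),(318,334)]],30)
quad(t,[ft(*p) for p in [(526,80),(718,123),(702,209),(507,165)]],18)
for a,b in [((572,108),(430,263)),((684,136),(488,378))]:
    print(tri([(t,*ft(*a)),(s,*fs(*b))]),at_z(t,*ft(*a),146),at_z(s,*fs(*b),146))
# barrel base in side: foot centre
```

```text
[557.1 163.7] [126.8 130.3 130.2 130.9] [-92.4 178.3  87.8  -3.2]
[555.8 156.9] [126.7 125.4 128.8 130.8] [  -1.3  -91.9 -178.9   87.2]
[390.1 107.5] [92.4 95.3 93.3 97.6] [-92.2 178.   89.2  -2.6]
[ 542.1 -155.6] [209.1  94.2 210.3  94.7] [-103.3  167.5   76.8  -13.2]
[ 557.3 -100.1  143.5] [ 557.3 -100.   146. ] [ 555.3 -101.7  146. ]
[ 529.5 -207.4  146.5] [ 529.1 -207.2  146. ] [ 530.4 -207.2  146. ]
```

```bash
cat >> h.py <<'E'
def goal(pos,ang,tilt=None):
    """shift (mm) and rotvec (deg) in the tool frame for TCP pos, x down, tool y at world angle ang deg"""
    T=tool_T(); x=np.array([0,0,-1.]);y=np.array([np.cos(np.radians(ang)),np.sin(np.radians(ang)),0]);z=np.cross(x,y)
    G=np.c_[x,y,z]; d=T[:3,:3].T@(np.array(pos)-T[:3,3]); rv=np.degrees(R.from_matrix(T[:3,:3].T@G).as_rotvec())
    return d,rv
E
python3 - <<'E'
from h import *
np.set_printoptions(precision=2,suppress=True)
print(tool_T())
for a in(-13.2,166.8,76.8,-103.2): print(a,goal([556,-101,250],a))
t=cam('top');s=cam('side')
print('bottle base?',tri([(t,215,113),(s,290,126)]), 'bottle bottom',at_z(s,287,172,0),at_z(t,221,138,0))
print('mug top',at_z(t,269,112,90),at_z(s,322,172,90))
E
```

```text
[[ -0.     0.35   0.94 215.84]
 [ -0.     0.94  -0.35 586.16]
 [ -1.    -0.    -0.   230.72]
 [  0.     0.     0.     1.  ]]
-13.2 (array([ -18.71, -527.3 ,  556.66]), array([82.98,  0.04,  0.05]))
166.8 (array([ -18.71, -527.3 ,  556.66]), array([-97.02,  -0.05,   0.05]))
76.8 (array([ -18.71, -527.3 ,  556.66]), array([-7.02, -0.  ,  0.06]))
-103.2 (array([ -18.71, -527.3 ,  556.66]), array([172.98,   0.09,   0.01]))
bottle base? [737.36 185.5  178.05] bottle bottom [731.04 175.72   0.  ] [713.71 189.13   0.  ]
mug top [768.07  34.21  90.  ] [761.84  38.8   90.  ]
```

{"name": "drive_tool", "arguments": {"rows": [-5, -42, 40, 8.3, 0, 0, 0, -10, -84, 80, 16.6, 0, 0, 0, -15, -126, 120, 24.9, 0, 0, 0, -20, -168, 160, 33.2, 0, 0, 0, -25, -210, 200, 41.5, 0, 0, 0, -30, -252, 240, 49.8, 0, 0, 0, -35, -294, 280, 58.1, 0, 0, 0, -40, -336, 320, 66.4, 0, 0, 0, -45, -378, 360, 74.7, 0, 0, 0, -49, -420, 400, 83, 0, 0, 0]}}

```text
clock: 1.4
eef_pos: [446.5, 52.0, 280.5]
tcp_rot: [0.474, 1.57, -1.333]
contact_force: [1.1, 0.2, 0.5]
opening: 0.001
```

Run:
```python
from h import *
np.set_printoptions(precision=2,suppress=True)
print(r.sense()['qpos'],r.sense()['eef_pos'],goal([542,-155,280],-13.2))
```

```text
[ 0.11  0.02  1.93 -0.    1.19  0.35] [446.51  52.02 280.48] (array([  0.68, 141.15, 179.03]), array([-0.29,  0.04, -0.02]))
```

{"name": "drive_tool", "arguments": {"rows": [0, 35, 45, 0, 0, 0, 0, 0, 70, 90, 0, 0, 0, 0, 0, 105, 134, 0, 0, 0, 0, 0.7, 141, 179, 0, 0, 0, 0, 0.7, 141, 179, 0, 0, 0, 0, 0.7, 141, 179, 0, 0, 0, 0]}}

```text
clock: 2.15
eef_pos: [541.3, -154.7, 279.4]
tcp_rot: [-1.305, 1.57, -3.112]
contact_force: [-0.0, 0.9, -0.7]
opening: -0.005
```

Run:
```python
from h import *
np.set_printoptions(precision=2,suppress=True)
s=r.sense(); print(s['qpos'],s['eef_pos'],s['contact_force'])
im=grab_frame('wrist'); cv2.imwrite('pics/w1.png',im[:,:,::-1])
im2=cv2.resize(im,(800,600),interpolation=cv2.INTER_CUBIC); cv2.imwrite('pics/w1b.png',im2[:,:,::-1])
c=cam('wrist',s); import pickle; pickle.dump(c,open('c1.pkl','wb'))
for p in ([556,-101,146],[529.5,-207.5,146],[556,-101,106],[529.5,-207.5,106]): print(proj(c,p)*800/512)
```

```text
[-0.28  0.21  1.71 -0.    1.22 -0.04] [ 541.29 -154.69  279.44] [-0.02  0.87 -0.67]
[409.3  201.89]
[407.88 357.19]
[408.92 196.29]
[407.7  335.07]
```

View pics/w1b.png

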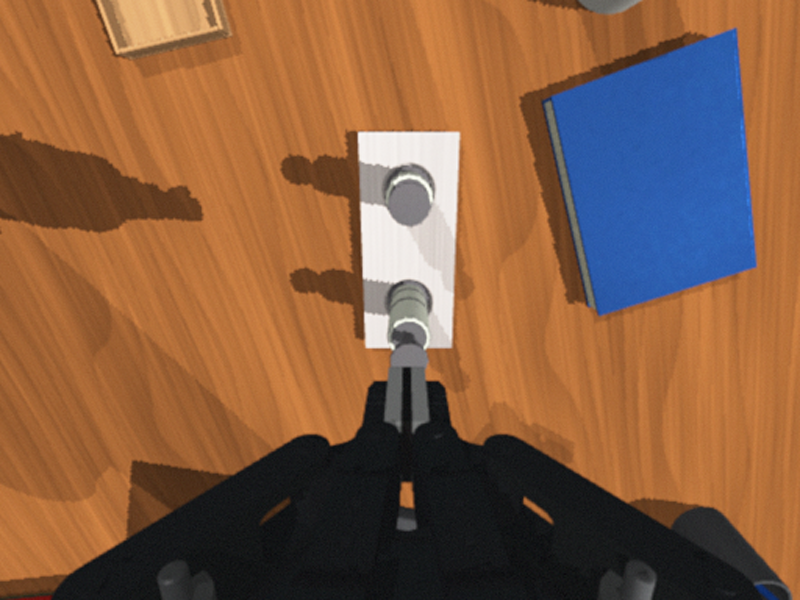

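Run:
```python
from h import *
np.set_printoptions(precision=2,suppress=True)
print(goal([556,-101,156],-13.2))
```

```text
(array([123.64,   2.02, -55.18]), array([-0.28,  0.02,  0.04]))
```

{"name": "drive_tool", "arguments": {"rows": [20, 1, -28, 0, 0, 0, 0, 50, 2, -55.2, 0, 0, 0, 0, 90, 2, -55.2, 0, 0, 0, 0, 115, 2, -55.2, 0, 0, 0, 0, 123.6, 2, -55.2, 0, 0, 0, 0, 123.6, 2, -55.2, 0, 0, 0, 0, 123.6, 2, -55.2, 0, 0, 0, 0]}}

```text
clock: 3.08
eef_pos: [556.7, -100.9, 157.4]
tcp_rot: [1.39, 1.569, -0.415]
contact_force: [0.6, 0.8, 0.1]
opening: -0.003
```

Run:
```python
from h import *
np.set_printoptions(precision=2,suppress=True)
s=r.sense(); print(s['eef_pos'],s['contact_force'])
a=grab_frame('side'); b=grab_frame('top')
cv2.imwrite('pics/m2.png',np.hstack([cv2.resize(a[180:310,220:350],(400,400),interpolation=cv2.INTER_CUBIC),cv2.resize(b[150:230,280:380],(400,400),interpolation=cv2.INTER_CUBIC)])[:,:,::-1])
```

```text
[ 556.69 -100.9   157.35] [0.63 0.79 0.06]
```

View pics/m2.png

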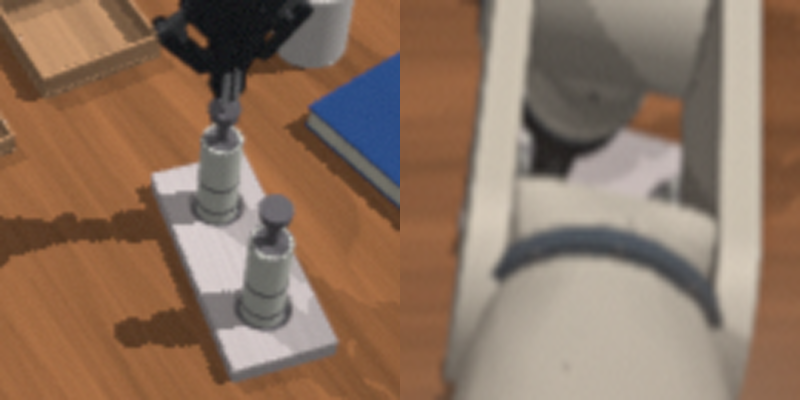

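{"name": "drive_tool", "arguments": {"rows": [4, 0, 0, 0, 0, 0, 0, 8, 0, 0, 0, 0, 0, 0, 11, 0, 0, 0, 0, 0, 0, 14, 0, 0, 0, 0, 0, 0, 16, 0, 0, 0, 0, 0, 0, 18, 0, 0, 0, 0, 0, 0, 18, 0, 0, 0, 0, 0, 0]}}

```text
clock: 4.05
eef_pos: [556.6, -101.1, 139.1]
tcp_rot: [1.309, 1.57, -0.497]
contact_force: [-0.6, -0.7, 1.5]
opening: 0.002
```

{"name": "drive_tool", "arguments": {"rows": [1.5, 0, 0, 0, 0, 0, 0, 3, 0, 0, 0, 0, 0, 0, 4, 0, 0, 0, 0, 0, 0, 4, 0, 0, 0, 0, 0, 0]}}

```text
clock: 4.55
eef_pos: [556.6, -101.1, 135.0]
tcp_rot: [1.305, 1.57, -0.501]
contact_force: [-0.9, -0.4, 2.8]
opening: 0.001
```

{"name": "drive_tool", "arguments": {"rows": [1, 0, 0, 0, 0, 0, 0, 2, 0, 0, 0, 0, 0, 0, 2, 0, 0, 0, 0, 0, 0]}}

```text
clock: 4.92
eef_pos: [556.6, -101.1, 132.9]
tcp_rot: [1.273, 1.57, -0.533]
contact_force: [-1.0, -0.1, 2.0]
opening: -0.001
```

{"name": "drive_tool", "arguments": {"rows": [1, 0, 0, 0, 0, 0, 0, 2, 0, 0, 0, 0, 0, 0, 2, 0, 0, 0, 0, 0, 0]}}

```text
clock: 5.3
eef_pos: [556.6, -101.1, 130.8]
tcp_rot: [1.263, 1.57, -0.543]
contact_force: [0.1, 0.0, 2.4]
opening: 0.001
```

{"name": "drive_tool", "arguments": {"rows": [1, 0, 0, 0, 0, 0, 0, 2, 0, 0, 0, 0, 0, 0, 2, 0, 0, 0, 0, 0, 0]}}

```text
clock: 5.68
eef_pos: [556.5, -101.1, 128.8]
tcp_rot: [1.22, 1.57, -0.586]
contact_force: [-0.4, 0.6, 3.2]
opening: -0.007
```

{"name": "drive_tool", "arguments": {"rows": [1, 0, 0, 0, 0, 0, 0, 2, 0, 0, 0, 0, 0, 0, 2, 0, 0, 0, 0, 0, 0]}}

```text
clock: 6.05
eef_pos: [556.5, -101.1, 126.6]
tcp_rot: [1.17, 1.57, -0.636]
contact_force: [-0.6, 0.3, 2.1]
opening: 0.0
```

{"name": "drive_tool", "arguments": {"rows": [1, 0, 0, 0, 0, 0, 0, 2, 0, 0, 0, 0, 0, 0, 2, 0, 0, 0, 0, 0, 0]}}

```text
clock: 6.42
eef_pos: [556.5, -101.1, 124.5]
tcp_rot: [1.088, 1.57, -0.718]
contact_force: [-0.3, 0.5, 2.6]
opening: 0.003
```

{"name": "drive_tool", "arguments": {"rows": [1.5, 0, 0, 0, 0, 0, 0, 3, 0, 0, 0, 0, 0, 0, 4, 0, 0, 0, 0, 0, 0, 5, 0, 0, 0, 0, 0, 0, 5, 0, 0, 0, 0, 0, 0]}}

```text
clock: 7.05
eef_pos: [556.5, -101.1, 119.5]
tcp_rot: [1.112, 1.57, -0.694]
contact_force: [0.3, -0.2, 2.4]
opening: 0.003
```

{"name": "drive_tool", "arguments": {"rows": [0.7, 0, 0, 0, 0, 0, 0, 1.3, 0, 0, 0, 0, 0, 0, 1.3, 0, 0, 0, 0, 0, 0]}}

```text
clock: 7.42
eef_pos: [556.5, -101.1, 118.1]
tcp_rot: [1.069, 1.57, -0.737]
contact_force: [-0.6, 0.6, 2.4]
opening: -0.003
```

{"name": "drive_tool", "arguments": {"rows": [0.5, 0, 0, 0, 0, 0, 0, 1, 0, 0, 0, 0, 0, 0, 1, 0, 0, 0, 0, 0, 0]}}

```text
clock: 7.8
eef_pos: [556.5, -101.1, 117.1]
tcp_rot: [1.117, 1.57, -0.69]
contact_force: [0.1, -0.6, 2.8]
opening: -0.004
```

{"name": "drive_tool", "arguments": {"rows": [0.5, 0, 0, 0, 0, 0, 0, 1, 0, 0, 0, 0, 0, 0, 1, 0, 0, 0, 0, 0, 0]}}

```text
clock: 8.18
eef_pos: [556.6, -101.1, 116.3]
tcp_rot: [1.176, 1.57, -0.63]
contact_force: [-1.3, -0.3, 5.7]
opening: 0.0
```

{"name": "drive_tool", "arguments": {"rows": [0.5, 0, 0, 0, 0, 0, 0, 1, 0, 0, 0, 0, 0, 0, 1, 0, 0, 0, 0, 0, 0]}}

```text
clock: 8.55
eef_pos: [556.8, -101.1, 115.6]
tcp_rot: [1.318, 1.57, -0.488]
contact_force: [-1.5, 0.2, 6.7]
opening: -0.003
```

{"name": "drive_tool", "arguments": {"rows": [-15, 0, 0, 0, 0, 0, 0, -42, 0, 0, 0, 0, 0, 0, -50, 0, 0, 0, 0, 0, 0, -50, 0, 0, 0, 0, 0, 0]}}

```text
clock: 9.05
eef_pos: [557.0, -101.1, 166.1]
tcp_rot: [1.497, 1.568, -0.309]
contact_force: [-0.2, -0.2, -0.8]
opening: 0.001
```

Run:
```python
from h import *
np.set_printoptions(precision=2,suppress=True)
print(r.sense()['contact_force'],goal([529.5,-207.5,157],-13.2))
```

```text
[-0.16 -0.16 -0.81] (array([  9.11,  -1.96, 109.84]), array([-0.28,  0.01, -0.14]))
```

{"name": "drive_tool", "arguments": {"rows": [0, -1, 40, 0, 0, 0, 0, 0, -2, 80, 0, 0, 0, 0, 2, -2, 105, 0, 0, 0, 0, 6, -2, 110, 0, 0, -0.1, 0, 9, -2, 110, 0, 0, -0.1, 0, 9, -2, 110, 0, 0, -0.1, 0, 9, -2, 110, 0, 0, -0.1, 0]}}

```text
clock: 9.93
eef_pos: [529.6, -206.8, 157.0]
tcp_rot: [1.413, 1.57, -0.392]
contact_force: [-0.4, 0.5, 0.5]
opening: -0.001
```

Run:
```python
from h import *
np.set_printoptions(precision=2,suppress=True)
s=r.sense(); print(s['eef_pos'],s['contact_force'])
a=grab_frame('side'); b=grab_frame('wrist')
cv2.imwrite('pics/m3.png',np.hstack([cv2.resize(a[180:310,220:350],(400,400),interpolation=cv2.INTER_CUBIC),cv2.resize(b[50:300,130:380],(400,400),interpolation=cv2.INTER_CUBIC)])[:,:,::-1])
```

```text
[ 529.64 -206.84  157.04] [-0.35  0.49  0.53]
```

View pics/m3.png

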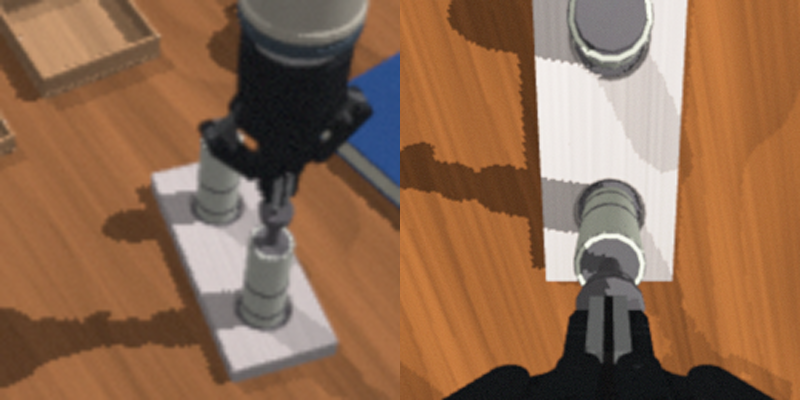

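{"name": "drive_tool", "arguments": {"rows": [4, 0, 0, 0, 0, 0, 0, 8, 0, 0, 0, 0, 0, 0, 11, 0, 0, 0, 0, 0, 0, 14, 0, 0, 0, 0, 0, 0, 16, 0, 0, 0, 0, 0, 0, 18, 0, 0, 0, 0, 0, 0, 20, 0, 0, 0, 0, 0, 0, 20, 0, 0, 0, 0, 0, 0]}}

```text
clock: 11.02
eef_pos: [529.7, -207.1, 137.1]
tcp_rot: [1.397, 1.57, -0.409]
contact_force: [-0.3, 1.1, 2.7]
opening: -0.003
```

{"name": "drive_tool", "arguments": {"rows": [1, 0, 0, 0, 0, 0, 0, 1.5, 0, 0, 0, 0, 0, 0, 1.5, 0, 0, 0, 0, 0, 0]}}

```text
clock: 11.4
eef_pos: [529.7, -207.1, 135.6]
tcp_rot: [1.376, 1.57, -0.429]
contact_force: [-0.8, 0.5, 2.5]
opening: -0.002
```

{"name": "drive_tool", "arguments": {"rows": [1, 0, 0, 0, 0, 0, 0, 1.5, 0, 0, 0, 0, 0, 0, 1.5, 0, 0, 0, 0, 0, 0]}}

```text
clock: 11.78
eef_pos: [529.7, -207.1, 134.0]
tcp_rot: [1.419, 1.57, -0.386]
contact_force: [0.8, 0.7, 1.6]
opening: 0.0
```

{"name": "drive_tool", "arguments": {"rows": [1, 0, 0, 0, 0, 0, 0, 1.5, 0, 0, 0, 0, 0, 0, 1.5, 0, 0, 0, 0, 0, 0]}}

```text
clock: 12.15
eef_pos: [529.7, -207.1, 132.5]
tcp_rot: [1.433, 1.57, -0.373]
contact_force: [-0.3, 1.3, 2.2]
opening: -0.001
```

{"name": "drive_tool", "arguments": {"rows": [1, 0, 0, 0, 0, 0, 0, 1.5, 0, 0, 0, 0, 0, 0, 1.5, 0, 0, 0, 0, 0, 0]}}

```text
clock: 12.52
eef_pos: [529.7, -207.1, 130.9]
tcp_rot: [1.419, 1.57, -0.386]
contact_force: [-0.8, 1.5, 2.8]
opening: 0.002
```

{"name": "drive_tool", "arguments": {"rows": [1, 0, 0, 0, 0, 0, 0, 1.5, 0, 0, 0, 0, 0, 0, 1.5, 0, 0, 0, 0, 0, 0]}}

```text
clock: 12.9
eef_pos: [529.7, -207.1, 129.5]
tcp_rot: [1.442, 1.57, -0.363]
contact_force: [-1.2, 0.5, 5.7]
opening: 0.001
```

{"name": "drive_tool", "arguments": {"rows": [0.5, 0, 0, 0, 0, 0, 0, 1, 0, 0, 0, 0, 0, 0, 1, 0, 0, 0, 0, 0, 0]}}

```text
clock: 13.28
eef_pos: [529.8, -207.2, 128.7]
tcp_rot: [1.413, 1.57, -0.392]
contact_force: [-0.4, 1.6, 6.9]
opening: 0.001
```

{"name": "drive_tool", "arguments": {"rows": [0.5, 0, 0, 0, 0, 0, 0, 1, 0, 0, 0, 0, 0, 0, 1, 0, 0, 0, 0, 0, 0]}}

```text
clock: 13.65
eef_pos: [530.0, -207.2, 127.9]
tcp_rot: [1.411, 1.569, -0.394]
contact_force: [-0.1, 1.7, 6.7]
opening: -0.0
```

{"name": "drive_tool", "arguments": {"rows": [-15, 0, 0, 0, 0, 0, 0, -40, 0, 0, 0, 0, 0, 50, -55, 0, 0, 0, 0, 0, 100, -55, 0, 0, 0, 0, 0, 100, -55, 0, 0, 0, 0, 0, 100, -55, 0, 0, 0, 0, 0, 100]}}

```text
clock: 14.4
eef_pos: [529.3, -207.0, 182.0]
tcp_rot: [-1.613, 1.571, 2.865]
contact_force: [0.0, -0.8, -0.7]
opening: 0.998
```

Run:
```python
from h import *
np.set_printoptions(precision=2,suppress=True)
s=r.sense(); print(s['eef_pos'],s['contact_force'],s['opening'])
b=grab_frame('wrist')
cv2.imwrite('pics/w4.png',cv2.resize(b,(800,600),interpolation=cv2.INTER_CUBIC)[:,:,::-1])
c=cam('wrist',s)
for p in ([556,-101,118],[529.5,-207.5,130],[556,-101,18]): print(proj(c,p)*800/512)
print(goal([529.5,-207.5,72],-13.2))
```

```text
[ 529.31 -206.98  182.03] [ 0.02 -0.82 -0.73] 0.9980453427124326
[409.57  93.79]
[407.28 333.42]
[408.32 114.86]
(array([110.12,   0.21,   0.44]), array([-0.24,  0.  ,  0.  ]))
```

View pics/w4.png

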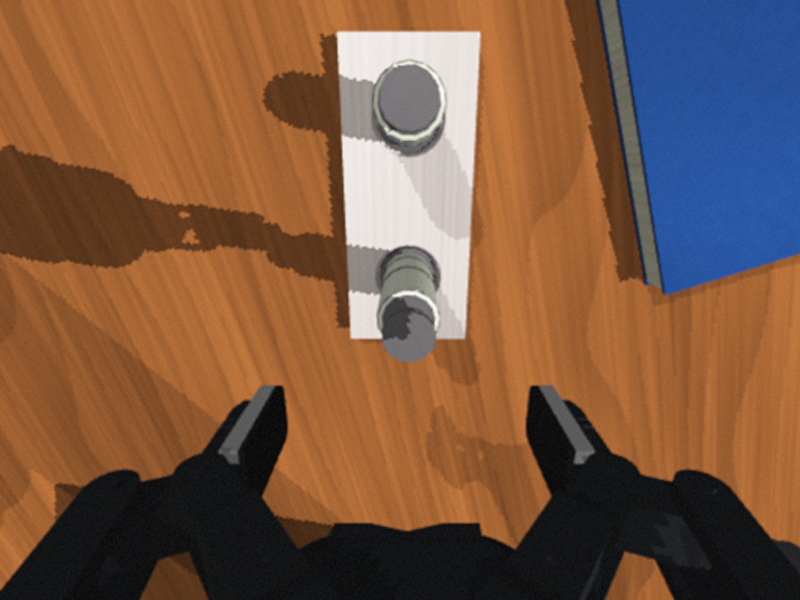

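{"name": "drive_tool", "arguments": {"rows": [25, 0, 0.4, 0, 0, 0, 100, 50, 0, 0.4, 0, 0, 0, 100, 75, 0, 0.4, 0, 0, 0, 100, 95, 0, 0.4, 0, 0, 0, 100, 107, 0, 0.4, 0, 0, 0, 100, 110, 0, 0.4, 0, 0, 0, 100, 110, 0, 0.4, 0, 0, 0, 100]}}

```text
clock: 15.32
eef_pos: [529.6, -207.5, 72.4]
tcp_rot: [1.341, 1.571, -0.464]
contact_force: [-0.4, 0.3, -0.5]
opening: 1.001
```

{"name": "drive_tool", "arguments": {"rows": [0, 0, 0, 0, 0, 0, 65, 0, 0, 0, 0, 0, 0, 50, 0, 0, 0, 0, 0, 0, 42, 0, 0, 0, 0, 0, 0, 30, 0, 0, 0, 0, 0, 0, 30, 0, 0, 0, 0, 0, 0, 30], "newtons": 40}}

```text
clock: 16.08
eef_pos: [530.0, -207.7, 73.0]
tcp_rot: [1.425, 1.57, -0.38]
contact_force: [-0.1, 0.1, 4.2]
opening: 0.419
```

Run:
```python
from h import *
np.set_printoptions(precision=2,suppress=True)
s=r.sense(); print(s['eef_pos'],s['contact_force'],s['opening'])
a=grab_frame('side'); b=grab_frame('wrist')
cv2.imwrite('pics/m5.png',np.hstack([cv2.resize(a[180:310,220:350],(400,400),interpolation=cv2.INTER_CUBIC),cv2.resize(b[120:384,130:394],(400,400),interpolation=cv2.INTER_CUBIC)])[:,:,::-1])
```

```text
[ 530.02 -207.68   72.97] [-0.13  0.13  4.24] 0.41883903427244157
```

View pics/m5.png

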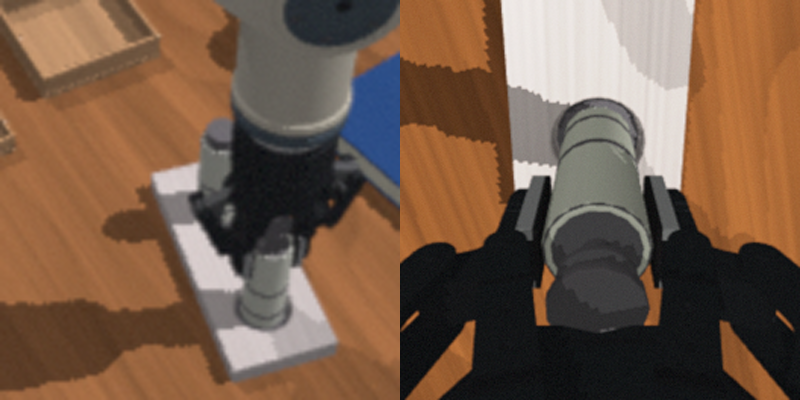

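{"name": "drive_tool", "arguments": {"rows": [-6, 0, 0, 0, 0, 0, 30, -15, 0, 0, 0, 0, 0, 30, -30, 0, 0, 0, 0, 0, 30, -55, 0, 0, 0, 0, 0, 30, -85, 0, 0, 0, 0, 0, 30, -115, 0, 0, 0, 0, 0, 30, -135, 0, 0, 0, 0, 0, 30, -142, 0, 0, 0, 0, 0, 30, -142, 0, 0, 0, 0, 0, 30]}}

```text
clock: 17.3
eef_pos: [529.8, -207.6, 215.3]
tcp_rot: [1.43, 1.569, -0.375]
contact_force: [-0.2, -0.0, -3.3]
opening: 0.416
```

Run:
```python
from h import *
np.set_printoptions(precision=2,suppress=True)
s=r.sense(); print(s['eef_pos'],s['contact_force'],s['opening'],s['qpos'])
b=grab_frame('wrist')
cv2.imwrite('pics/w6.png',cv2.resize(b,(800,600),interpolation=cv2.INTER_CUBIC)[:,:,::-1])
print(goal([556,160,213],-2.5))
```

```text
[ 529.84 -207.6   215.32] [-0.23 -0.01 -3.3 ] 0.41648504736729847 [-0.38  0.28  1.77  0.    1.09 -0.14]
(array([   1.53,  -59.61, -363.57]), array([-10.94,   0.01,  -0.04]))
```

View pics/w6.png

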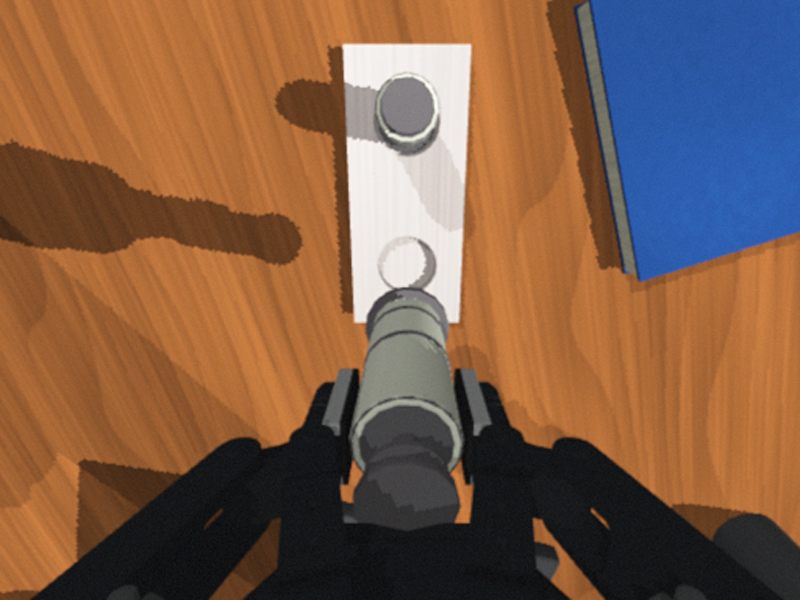

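{"name": "drive_tool", "arguments": {"rows": [0, -4, -25, -1, 0, 0, 30, 0, -12, -70, -2, 0, 0, 30, 0, -20, -120, -4, 0, 0, 30, 0, -28, -170, -5, 0, 0, 30, 0, -36, -220, -7, 0, 0, 30, 0, -45, -270, -8, 0, 0, 30, 0, -52, -315, -10, 0, 0, 30, 0, -58, -350, -11, 0, 0, 30, 0, -60, -363.5, -11, 0, 0, 30, 0, -60, -363.5, -11, 0, 0, 30]}}

```text
clock: 18.6
eef_pos: [555.2, 160.2, 213.7]
tcp_rot: [-0.635, 1.57, -2.248]
contact_force: [0.3, -0.5, -2.7]
opening: 0.415
```

Run:
```python
from h import *
np.set_printoptions(precision=2,suppress=True)
s=r.sense(); print(s['eef_pos'],s['contact_force'],s['opening'],s['qpos'])
b=grab_frame('wrist');a=grab_frame('side')
cv2.imwrite('pics/m7.png',np.hstack([cv2.resize(a[90:270,160:340],(400,400),interpolation=cv2.INTER_CUBIC),cv2.resize(b[:,64:448],(400,400),interpolation=cv2.INTER_CUBIC)])[:,:,::-1])
print(goal([556,160,74],-2.5))
```

```text
[555.18 160.21 213.65] [ 0.26 -0.49 -2.69] 0.4148572608341687 [ 0.28  0.3   1.75 -0.    1.09  0.32]
(array([140.  ,   0.69,  -1.18]), array([0.03, 0.06, 0.02]))
```

View pics/m7.png

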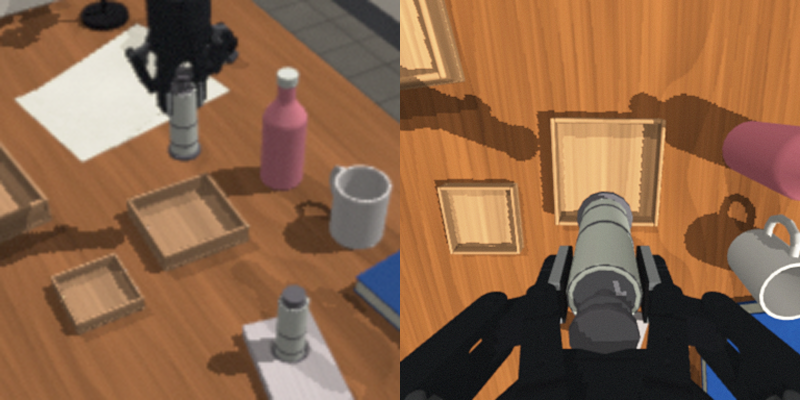

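{"name": "drive_tool", "arguments": {"rows": [25, 0.7, -1, 0, 0, 0, 30, 55, 0.7, -1, 0, 0, 0, 30, 85, 0.7, -1, 0, 0, 0, 30, 110, 0.7, -1, 0, 0, 0, 30, 128, 0.7, -1, 0, 0, 0, 30, 135, 0.7, -1, 0, 0, 0, 30, 138, 0.7, -1, 0, 0, 0, 30, 138, 0.7, -1, 0, 0, 0, 30]}}

```text
clock: 19.7
eef_pos: [556.4, 159.9, 76.6]
tcp_rot: [0.572, 1.57, -1.042]
contact_force: [0.1, 0.2, -3.0]
opening: 0.414
```

{"name": "drive_tool", "arguments": {"rows": [1, 0, 0, 0, 0, 0, 30, 2, 0, 0, 0, 0, 0, 30, 2, 0, 0, 0, 0, 0, 30]}}

```text
clock: 20.08
eef_pos: [556.4, 159.9, 74.7]
tcp_rot: [0.668, 1.57, -0.946]
contact_force: [-0.0, -0.1, -2.5]
opening: 0.422
```

{"name": "drive_tool", "arguments": {"rows": [1, 0, 0, 0, 0, 0, 30, 2, 0, 0, 0, 0, 0, 30, 2, 0, 0, 0, 0, 0, 30]}}

```text
clock: 20.45
eef_pos: [556.4, 159.9, 72.6]
tcp_rot: [0.542, 1.57, -1.071]
contact_force: [-0.3, -0.1, -1.7]
opening: 0.42
```

{"name": "drive_tool", "arguments": {"rows": [0.5, 0, 0, 0, 0, 0, 30, 1, 0, 0, 0, 0, 0, 30, 1, 0, 0, 0, 0, 0, 30]}}

```text
clock: 20.82
eef_pos: [556.6, 159.9, 72.0]
tcp_rot: [0.894, 1.57, -0.72]
contact_force: [-1.2, -0.5, 4.2]
opening: 0.417
```

{"name": "drive_tool", "arguments": {"rows": [0, 0, 0, 0, 0, 0, 50, 0, 0, 0, 0, 0, 0, 60, 0, 0, 0, 0, 0, 0, 80, 0, 0, 0, 0, 0, 0, 100, 0, 0, 0, 0, 0, 0, 100, 0, 0, 0, 0, 0, 0, 100]}}

```text
clock: 21.58
eef_pos: [556.6, 159.9, 72.0]
tcp_rot: [0.89, 1.57, -0.724]
contact_force: [1.0, -0.2, 0.2]
opening: 1.003
```

Run:
```python
from h import *
np.set_printoptions(precision=2,suppress=True)
s=r.sense(); print(s['eef_pos'],s['contact_force'],s['opening'])
b=grab_frame('wrist');a=grab_frame('side')
cv2.imwrite('pics/m8.png',np.hstack([cv2.resize(a[90:270,160:340],(400,400),interpolation=cv2.INTER_CUBIC),cv2.resize(b[:,64:448],(400,400),interpolation=cv2.INTER_CUBIC)])[:,:,::-1])
```

```text
[556.58 159.93  71.97] [ 1.02 -0.23  0.2 ] 1.0029021978730404
```

View pics/m8.png

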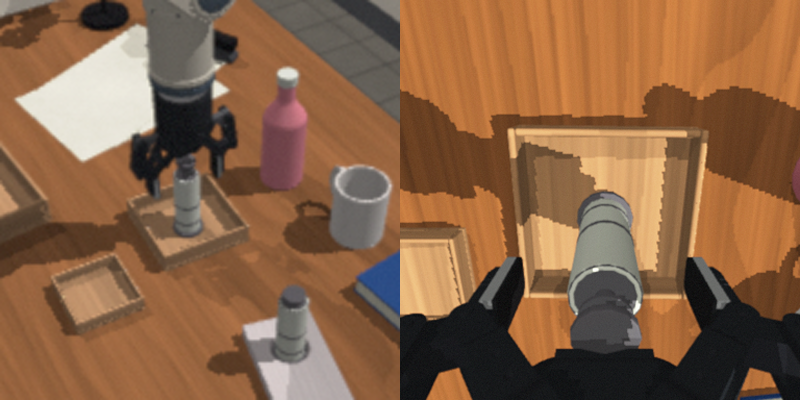

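The refill stands upright in the tray, released. I'll lift clear, move away from the view and check.

{"name": "drive_tool", "arguments": {"rows": [-20, 0, 0, 0, 0, 0, 100, -50, 0, 0, 0, 0, 0, 100, -90, 0, 0, 0, 0, 0, 100, -130, 0, 0, 0, 0, 0, 100, -170, 0, 0, 0, 0, 0, 100, -200, 0, -30, 0, 0, 0, 100, -210, -30, -80, 0, 0, 0, 100, -210, -60, -130, 0, 0, 0, 100, -210, -90, -170, 0, 0, 0, 100, -210, -90, -170, 0, 0, 0, 100]}}

```text
clock: 22.92
eef_pos: [471.8, 336.3, 281.8]
tcp_rot: [1.204, 1.57, -0.406]
contact_force: [0.5, -0.1, 0.8]
opening: 0.998
```

Run:
```python
from h import *
s=r.sense(); print(s['eef_pos'],s['contact_force'],s['clock'])
b=grab_frame('top');a=grab_frame('side')
cv2.imwrite('pics/s9.png',cv2.resize(a[130:310,170:350],None,fx=3.3,fy=3.3,interpolation=cv2.INTER_CUBIC)[:,:,::-1])
cv2.imwrite('pics/t9.png',cv2.resize(b[80:260,180:390],None,fx=3.3,fy=3.3,interpolation=cv2.INTER_CUBIC)[:,:,::-1])
```

```text
[471.83207102 336.28425825 281.77841515] [ 0.46596519 -0.14058425  0.82065109] 22.925
```

View pics/s9.png

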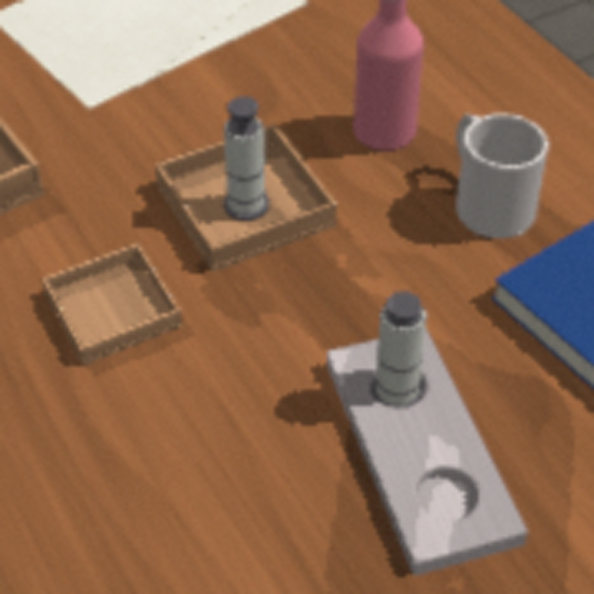

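View pics/t9.png

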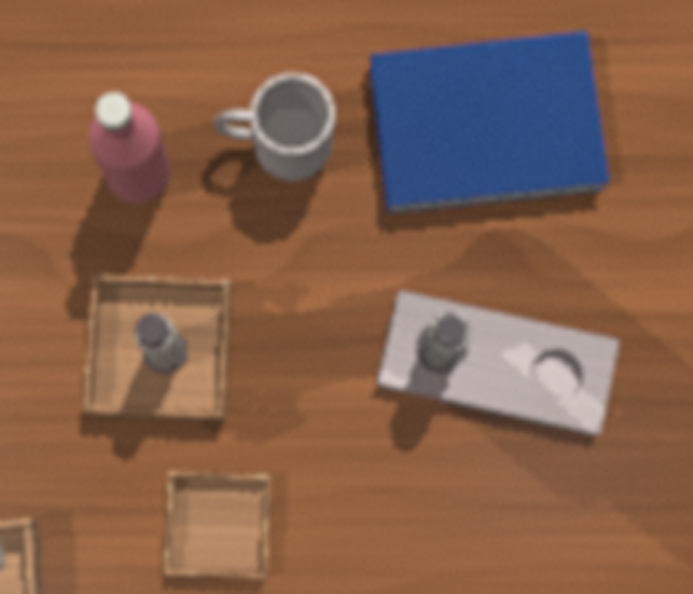

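Run:
```python
from h import *
t=cam('top');s=cam('side')
ft=lambda x,y:((x+.5)/3.3+180-.5,(y+.5)/3.3+80-.5); fs=lambda x,y:((x+.5)/3.3+170-.5,(y+.5)/3.3+130-.5)
print('B',tri([(t,*ft(152,327)),(s,*fs(243,106))]));print('A',tri([(t,*ft(451,328)),(s,*fs(404,305))]))
```

```text
B [556.98844754 158.38170537 131.41747992]
A [ 556.46728719 -101.10459115  117.14889482]
```

```bash
python3 -c "
from rig import sign_off
print(sign_off())"
```

```text
the job is handed in; nothing more can be done
None
```

The job is done and handed in at about 23 s of the 61 s allowed.

- **Sound refill:** This was the one at (556, -101). Its piston slid with a steady drag of about 2.5 N down to its home stop, where the force rose to 6.7 N. Triangulated from the last pictures, its cap top is at 117 mm (118 mm is home). The refill stands upright and undisturbed in the stand.
- **Jammed refill:** This was the one at (530, -207). The force rose from about 2.5 N to 7 N roughly 10 mm above home, so I stopped there. I then lifted it out and stood it upright near the centre of the 130 mm tray. The last check puts its cap at (557, 158, 131), which means the piston is about 114 mm above the refill's origin, inside the 105 to 122.5 mm range.

The highest end-of-move press reading was 6.9 N, though force was only read at the end of each move. In the last pictures the mug, book and bottle look unmoved, though I did not measure them. The gripper is clear of everything. No check failed or disagreed beyond about 2 mm of camera error.

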